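Stack the oiled hole gauges crosswise in the locking drying box

TASK

Put the freshly oiled wooden hole gauges away to dry: try pulling the drying box's tray out before you touch its lock knob, and free the lock if it holds; then, with the tray pulled out to its stop, stack all the gauges flat on it in crosswise layers of two so that air gets round them, each pair lying along two opposite edges of the scribed square, the bottom pair in the direction the tray slides, the next pair across it, and so on (an odd last one lies along one edge on top). Slide the tray fully home with the stack in order, lock it by turning the knob all the way clockwise, and leave the other tools where they are.

Things in the scene. Friction and masses are not known exactly. Their poses are not given: they have to be found in the camera images.
- tray (a joint): How far the drying box's tray is pulled out, m: 0 fully home, 0.200 at the outer stop. It takes about 2 to 4 N to slide and stays where it is left. When the lock holds it, it still has about 5 mm of play before it stops dead.
- tray_mid (a point): Centre of the top of the tray's flat aluminium floor, the middle of a 106 mm square scribed on it; moves with the tray. The floor is 14 mm above the bench, 136 mm wide, without rims. Axes: -x points the way the tray pulls out, y across it, z up. The floor ends 90 mm to the -x side and 65 mm to the +x side of this point.
- hood: Low wooden drying box over the tray, fixed to the bench, open to its -x side; axes as tray_mid's, origin at bench level below tray_mid when the tray is home. 156 mm wide (y), from 82 mm to the -x side of its origin to 132 mm to the +x side, top 63 mm above the bench, roof inside 57 mm above the bench.
- pull (a point): The brass pull: an upright round post 17 to 19 mm thick on a bracket, 127 mm to the -x side of tray_mid, 37 mm in front of the tray's front edge. This point is on its axis, 50 mm above the bench; the post ends 66 mm above the bench and is free on both sides (y) down to 20 mm above the bench. Its axes are those of tray_mid.
- lock (a joint): Angle of the black lock knob on the hood, rad, positive anticlockwise seen from above, stops at -1.1 and 1.1, starts near 0, stays where left, turns with 0.05 N m. It throws a hidden tumbler: clockwise to below -0.8 locks the tray, anticlockwise to above 0.8 frees it; between, lost motion, so at the start it does not tell the state. Turn it only with the tray home and not under pull.
- lock_grip (a point): Middle of the knob's grip bar, on the knob's vertical axis, 89 mm above the bench: a bar 46 mm long (its x), 14 mm thick (its y), 26 mm high (13 mm above and below this point). It stands on the hood's top, 60 mm to the +x side of the hood's origin.
- lock_end (a point): A point near one end of that bar, 22 mm along x from lock_grip; turns with the knob.
- board: A fixed dark wooden board, 240 x 200 x 6 mm (x, y, z), on which the gauges lie at the start; origin at the centre of its underside, axes along its edges. Gauges may be put down on it meanwhile.
- gauge_0_mid (a point): Centre of a drilled maple hole gauge, a flat slat 26 x 105 x 9 mm (x across, y along, z thickness), about 50 g; it may be absent. All gauges are alike. Grip it across its 26 mm width.
- gauge_1_mid (a point): Centre of another such gauge, the same in every way; it may be absent.
- gauge_2_mid (a point): Centre of another such gauge, the same in every way; it may be absent.
- gauge_3_mid (a point): Centre of another such gauge, the same in every way; it may be absent.
- gauge_4_mid (a point): Centre of another such gauge, the same in every way; it may be absent.
- gauge_5_mid (a point): Centre of another such gauge, the same in every way; it may be absent.
- sanding_block: Bystander: cork sanding block, 49 x 80 x 26 mm, origin under its centre.
- brush: Bystander: round bristle brush on a wooden foot, 36 mm across and 36 mm high, origin under its centre.
- burnisher: Bystander: small wooden burnisher standing on end, 21 mm thick and 48 mm high, origin under its centre.

How it is judged (in metres and radians):
On the way, in this order (a step that is already met when the one before it is completed fails the run):
1. the tray has been tried (pulled 3 mm or more) with the lock knob not yet turned (value of joint tray above 0.003 m and distance of lock_end from where it was at the start of the episode below 0.004 m), for 0.1 s.
2. the tray is pulled out to its stop (value of joint tray above 0.18 m), for 0.2 s.
3. all gauges are stacked crosswise on the pulled-out tray (value of joint tray above 0.15 m and horizontal distance between gauge_0_mid and tray_mid between 0.023 and 0.052 m and ((z of gauge_0_mid in the frame of tray_mid between 0.001 and 0.008 m and x of gauge_0_mid in the frame of tray_mid between -0.018 and 0.018 m and angle between the y axis of gauge_0_mid and the x axis of tray_mid, either way round below 0.22 rad) or (z of gauge_0_mid in the frame of tray_mid between 0.01 and 0.017 m and y of gauge_0_mid in the frame of tray_mid between -0.018 and 0.018 m and angle between the y axis of gauge_0_mid and the y axis of tray_mid, either way round below 0.22 rad) or (z of gauge_0_mid in the frame of tray_mid between 0.019 and 0.026 m and x of gauge_0_mid in the frame of tray_mid between -0.018 and 0.018 m and angle between the y axis of gauge_0_mid and the x axis of tray_mid, either way round below 0.22 rad)) and horizontal distance between gauge_1_mid and tray_mid between 0.023 and 0.052 m and ((z of gauge_1_mid in the frame of tray_mid between 0.001 and 0.008 m and x of gauge_1_mid in the frame of tray_mid between -0.018 and 0.018 m and angle between the y axis of gauge_1_mid and the x axis of tray_mid, either way round below 0.22 rad) or (z of gauge_1_mid in the frame of tray_mid between 0.01 and 0.017 m and y of gauge_1_mid in the frame of tray_mid between -0.018 and 0.018 m and angle between the y axis of gauge_1_mid and the y axis of tray_mid, either way round below 0.22 rad) or (z of gauge_1_mid in the frame of tray_mid between 0.019 and 0.026 m and x of gauge_1_mid in the frame of tray_mid between -0.018 and 0.018 m and angle between the y axis of gauge_1_mid and the x axis of tray_mid, either way round below 0.22 rad)) and horizontal distance between gauge_2_mid and tray_mid between 0.023 and 0.052 m and ((z of gauge_2_mid in the frame of tray_mid between 0.001 and 0.008 m and x of gauge_2_mid in the frame of tray_mid between -0.018 and 0.018 m and angle between the y axis of gauge_2_mid and the x axis of tray_mid, either way round below 0.22 rad) or (z of gauge_2_mid in the frame of tray_mid between 0.01 and 0.017 m and y of gauge_2_mid in the frame of tray_mid between -0.018 and 0.018 m and angle between the y axis of gauge_2_mid and the y axis of tray_mid, either way round below 0.22 rad) or (z of gauge_2_mid in the frame of tray_mid between 0.019 and 0.026 m and x of gauge_2_mid in the frame of tray_mid between -0.018 and 0.018 m and angle between the y axis of gauge_2_mid and the x axis of tray_mid, either way round below 0.22 rad)) and horizontal distance between gauge_3_mid and tray_mid between 0.023 and 0.052 m and ((z of gauge_3_mid in the frame of tray_mid between 0.001 and 0.008 m and x of gauge_3_mid in the frame of tray_mid between -0.018 and 0.018 m and angle between the y axis of gauge_3_mid and the x axis of tray_mid, either way round below 0.22 rad) or (z of gauge_3_mid in the frame of tray_mid between 0.01 and 0.017 m and y of gauge_3_mid in the frame of tray_mid between -0.018 and 0.018 m and angle between the y axis of gauge_3_mid and the y axis of tray_mid, either way round below 0.22 rad) or (z of gauge_3_mid in the frame of tray_mid between 0.019 and 0.026 m and x of gauge_3_mid in the frame of tray_mid between -0.018 and 0.018 m and angle between the y axis of gauge_3_mid and the x axis of tray_mid, either way round below 0.22 rad)) and horizontal distance between gauge_4_mid and tray_mid between 0.023 and 0.052 m and ((z of gauge_4_mid in the frame of tray_mid between 0.001 and 0.008 m and x of gauge_4_mid in the frame of tray_mid between -0.018 and 0.018 m and angle between the y axis of gauge_4_mid and the x axis of tray_mid, either way round below 0.22 rad) or (z of gauge_4_mid in the frame of tray_mid between 0.01 and 0.017 m and y of gauge_4_mid in the frame of tray_mid between -0.018 and 0.018 m and angle between the y axis of gauge_4_mid and the y axis of tray_mid, either way round below 0.22 rad) or (z of gauge_4_mid in the frame of tray_mid between 0.019 and 0.026 m and x of gauge_4_mid in the frame of tray_mid between -0.018 and 0.018 m and angle between the y axis of gauge_4_mid and the x axis of tray_mid, either way round below 0.22 rad)) and horizontal distance between gauge_5_mid and tray_mid between 0.023 and 0.052 m and ((z of gauge_5_mid in the frame of tray_mid between 0.001 and 0.008 m and x of gauge_5_mid in the frame of tray_mid between -0.018 and 0.018 m and angle between the y axis of gauge_5_mid and the x axis of tray_mid, either way round below 0.22 rad) or (z of gauge_5_mid in the frame of tray_mid between 0.01 and 0.017 m and y of gauge_5_mid in the frame of tray_mid between -0.018 and 0.018 m and angle between the y axis of gauge_5_mid and the y axis of tray_mid, either way round below 0.22 rad) or (z of gauge_5_mid in the frame of tray_mid between 0.019 and 0.026 m and x of gauge_5_mid in the frame of tray_mid between -0.018 and 0.018 m and angle between the y axis of gauge_5_mid and the x axis of tray_mid, either way round below 0.22 rad))), for 0.2 s.
4. the tray is pushed home (value of joint tray below 0.008 m), for 0.2 s.
At the end, for the whole second after the job is handed in: Tray home within 8 mm, lock knob below -0.8 rad, every gauge flat in its layer on the tray: 1st and 3rd layer along the slide, 2nd across (within 0.22 rad), height right to 3.5 mm, 23 to 52 mm aside from tray_mid and within 18 mm of it lengthwise (value of joint tray below 0.008 m and value of joint lock below -0.8 rad and horizontal distance between gauge_0_mid and tray_mid between 0.023 and 0.052 m and ((z of gauge_0_mid in the frame of tray_mid between 0.001 and 0.008 m and x of gauge_0_mid in the frame of tray_mid between -0.018 and 0.018 m and angle between the y axis of gauge_0_mid and the x axis of tray_mid, either way round below 0.22 rad) or (z of gauge_0_mid in the frame of tray_mid between 0.01 and 0.017 m and y of gauge_0_mid in the frame of tray_mid between -0.018 and 0.018 m and angle between the y axis of gauge_0_mid and the y axis of tray_mid, either way round below 0.22 rad) or (z of gauge_0_mid in the frame of tray_mid between 0.019 and 0.026 m and x of gauge_0_mid in the frame of tray_mid between -0.018 and 0.018 m and angle between the y axis of gauge_0_mid and the x axis of tray_mid, either way round below 0.22 rad)) and horizontal distance between gauge_1_mid and tray_mid between 0.023 and 0.052 m and ((z of gauge_1_mid in the frame of tray_mid between 0.001 and 0.008 m and x of gauge_1_mid in the frame of tray_mid between -0.018 and 0.018 m and angle between the y axis of gauge_1_mid and the x axis of tray_mid, either way round below 0.22 rad) or (z of gauge_1_mid in the frame of tray_mid between 0.01 and 0.017 m and y of gauge_1_mid in the frame of tray_mid between -0.018 and 0.018 m and angle between the y axis of gauge_1_mid and the y axis of tray_mid, either way round below 0.22 rad) or (z of gauge_1_mid in the frame of tray_mid between 0.019 and 0.026 m and x of gauge_1_mid in the frame of tray_mid between -0.018 and 0.018 m and angle between the y axis of gauge_1_mid and the x axis of tray_mid, either way round below 0.22 rad)) and horizontal distance between gauge_2_mid and tray_mid between 0.023 and 0.052 m and ((z of gauge_2_mid in the frame of tray_mid between 0.001 and 0.008 m and x of gauge_2_mid in the frame of tray_mid between -0.018 and 0.018 m and angle between the y axis of gauge_2_mid and the x axis of tray_mid, either way round below 0.22 rad) or (z of gauge_2_mid in the frame of tray_mid between 0.01 and 0.017 m and y of gauge_2_mid in the frame of tray_mid between -0.018 and 0.018 m and angle between the y axis of gauge_2_mid and the y axis of tray_mid, either way round below 0.22 rad) or (z of gauge_2_mid in the frame of tray_mid between 0.019 and 0.026 m and x of gauge_2_mid in the frame of tray_mid between -0.018 and 0.018 m and angle between the y axis of gauge_2_mid and the x axis of tray_mid, either way round below 0.22 rad)) and horizontal distance between gauge_3_mid and tray_mid between 0.023 and 0.052 m and ((z of gauge_3_mid in the frame of tray_mid between 0.001 and 0.008 m and x of gauge_3_mid in the frame of tray_mid between -0.018 and 0.018 m and angle between the y axis of gauge_3_mid and the x axis of tray_mid, either way round below 0.22 rad) or (z of gauge_3_mid in the frame of tray_mid between 0.01 and 0.017 m and y of gauge_3_mid in the frame of tray_mid between -0.018 and 0.018 m and angle between the y axis of gauge_3_mid and the y axis of tray_mid, either way round below 0.22 rad) or (z of gauge_3_mid in the frame of tray_mid between 0.019 and 0.026 m and x of gauge_3_mid in the frame of tray_mid between -0.018 and 0.018 m and angle between the y axis of gauge_3_mid and the x axis of tray_mid, either way round below 0.22 rad)) and horizontal distance between gauge_4_mid and tray_mid between 0.023 and 0.052 m and ((z of gauge_4_mid in the frame of tray_mid between 0.001 and 0.008 m and x of gauge_4_mid in the frame of tray_mid between -0.018 and 0.018 m and angle between the y axis of gauge_4_mid and the x axis of tray_mid, either way round below 0.22 rad) or (z of gauge_4_mid in the frame of tray_mid between 0.01 and 0.017 m and y of gauge_4_mid in the frame of tray_mid between -0.018 and 0.018 m and angle between the y axis of gauge_4_mid and the y axis of tray_mid, either way round below 0.22 rad) or (z of gauge_4_mid in the frame of tray_mid between 0.019 and 0.026 m and x of gauge_4_mid in the frame of tray_mid between -0.018 and 0.018 m and angle between the y axis of gauge_4_mid and the x axis of tray_mid, either way round below 0.22 rad)) and horizontal distance between gauge_5_mid and tray_mid between 0.023 and 0.052 m and ((z of gauge_5_mid in the frame of tray_mid between 0.001 and 0.008 m and x of gauge_5_mid in the frame of tray_mid between -0.018 and 0.018 m and angle between the y axis of gauge_5_mid and the x axis of tray_mid, either way round below 0.22 rad) or (z of gauge_5_mid in the frame of tray_mid between 0.01 and 0.017 m and y of gauge_5_mid in the frame of tray_mid between -0.018 and 0.018 m and angle between the y axis of gauge_5_mid and the y axis of tray_mid, either way round below 0.22 rad) or (z of gauge_5_mid in the frame of tray_mid between 0.019 and 0.026 m and x of gauge_5_mid in the frame of tray_mid between -0.018 and 0.018 m and angle between the y axis of gauge_5_mid and the x axis of tray_mid, either way round below 0.22 rad))); the robot touches nothing.
It fails at once if the cork sanding block is moved more than 30 mm (distance of sanding_block from where it was at the start of the episode above 0.03 m).
It fails at once if the round bristle brush is moved more than 30 mm (distance of brush from where it was at the start of the episode above 0.03 m).
It fails at once if the wooden burnisher is moved more than 30 mm (distance of burnisher from where it was at the start of the episode above 0.03 m).
Of gauge_0, gauge_1, gauge_2, gauge_3, gauge_4, gauge_5 only 4 to 6 are there at a start; the rules pass over those that are not, and their reading is None.
At some moment in a run one of gauge_0, gauge_1, gauge_2, gauge_3, gauge_4, gauge_5 may be knocked a few centimetres aside while the robot is not near it.
Once in a run the grip may slacken for a moment while it holds something.
It also fails if it takes over 210 s, if anything falls off the work surface, if the arm or the gripper's body presses on something with over 40 N, if the wrist force passes 120 N, or if a joint passes its speed limit or range.

ROBOT

A 6-joint arm with a two-finger parallel gripper is mounted at the origin on a cart in front of the work surface, level with it; the furniture and walls round the work are solid. World frame = base frame: x ahead of the robot, y to its left, z up, the work surface at z = 0. Lengths are in mm, angles in rad, forces in N, time in s.
With the tool pointing down it reaches from about 275 to 825 mm from the base axis. Payload 5.2 kg.
Tool frame: the origin (TCP) lies at the very end of the fingers, on their centre line; the grasp point (between the pads) lies 19 mm behind it; z points along the fingers, y is the direction in which the jaws open and shut (so a half turn about z gives the same grasp; the last joint's range is limited). The gripper opens to 93 mm and grips with 3 to 60 N. Pads are 15 mm wide; open, the fingers measure 128 mm over their backs; the gripper's body (75 mm by 188 mm) begins 65 mm behind the grasp point.
Start: joints at [-1.504, 0.259, 1.535, -0, 1.348, -0.203], TCP at [146.617, -530.102, 218.653] pointing down, gripper open.
Joint ranges: [-3.14, 3.14], [-0.91, 2.08], [0.19, 2.58], [-1.22, 4.36], [0.22, 2.71], [-3.12, 3.12]. Speed limits (rad/s): [2.57, 2.57, 3.14, 3.14, 3.14, 3.14].

INTERFACE

Orientations are given as [roll, pitch, yaw] about the fixed x, y, z axes, in that order (R = Rz(yaw) Ry(pitch) Rx(roll)).
In Python, from cell import robot gives the robot as it stands.
- The arm moves only by the tool step_arm, never from a script. Its argument "motion" is a list of rows, each a list of 2 entries, a list of its own where there are three numbers: the shift along the tool's x, y, z in m, then the turn about the tool's z in rad. A call has 1 to 8 rows; each row is the pose to reach, as a shift and turn from the pose measured when the call began, along the tool's axes at that moment; what a row does not reach only later rows make up. A row lasts 1/12 s, in which the tool goes at most 41.7 mm and 7.16 degrees, less where a joint would pass 70% of its speed; a pose out of reach is approached as far as the arm can. A call with a gripper value outside its range is refused whole. "grip" is the gripper's target within -1 to 1 (fully open at 1, half-way at 0, shut at -1), set as the call begins (left out, the last holds). The fingers move at their own pace and stop on an object; "squeeze" is the grip in N (left out, the last holds). Time passes only in rows, so rows that repeat a pose let the fingers close. It gives the time, the measured TCP pose, the force and the opening at its end, in the units of the state.
- robot.read_state(): the state, without advancing time (a new reading comes with each control period).
- robot.get_image(name): name is "scene" or "top" or "wrist"; returns the picture (420x560x3 uint8, red, green, blue); there is no depth.
- robot.camera_info(name): a dict with "fx", "fy", "cx", "cy" (pixels), "R" (3x3) and "t" (3): a world point X has camera coordinates R X + t; the wrist camera has in their place "hand_eye" (4x4, takes a point from camera to tool coordinates, whose origin is the TCP and whose axes are the flange's). Camera axes: x right, y down, z forward; pixel columns grow to the right and rows downward; lengths in mm; the calibration is good to about 2 mm. A picture is of the moment at which its call begins: read the wrist's pose just before it. camera_info takes no time and is no camera call.
- robot.finish_job(): hands the job in, once; it reports no verdict.
The state is a dict: "clock": time; "joint_positions": joint angles; "joint_velocities": joint speeds; "joint_efforts": joint torques, N m; "tcp_pos": TCP position; "eef_rot": TCP orientation; "contact_force": force on the tool from outside, world axes, zero at the start; "torque": the same for the moment, N m; "grip_width": opening from 0.0 (shut) to 1.0 (fully open).
Only numpy, scipy, OpenCV 4.12 (cv2) and the standard library are available. Lean on these libraries where they do the work, as an engineer would, in place of code of your own. Each camera call takes 0.05 s, during which the arm holds its last target. There are 200 camera calls.

## Working session

There is one attempt and no reset: what is moved stays moved. The work goes in short steps, Python scripts to look and compute and a tool call to move; the robot and the scene stay as the last step left them, time stands still between calls to the robot, and variables do not carry over. Pictures are saved under pics/ and viewed, on a budget of 14 in all, crops included, one or two more only if the job needs it, and the job is handed in when it is done.

Besides the shell and the picture viewer there is one more tool, called after "Emit:" by a JSON object that holds its "api" and its "payload". step_arm: Moves the arm, as the interface text tells. Its arguments: {"type":"object","properties":{"motion":{"type":"array"},"grip":{"type":"number"},"squeeze":{"type":"number"}},"required":["motion"]}

```bash
ls; mkdir -p pics; python3 - <<'E'
from cell import robot
import cv2
print(robot.read_state())
for n in ("top","scene"):
    im=robot.get_image(n); cv2.imwrite(f"pics/{n}0.png",im[:,:,::-1])
    print(n,robot.camera_info(n))
print(robot.camera_info("wrist"))
E
```

```text
pics
{'clock': 0.0, 'joint_positions': array([-1.50377672e+00,  2.59328063e-01,  1.53610639e+00,  1.73461319e-05,
        1.34796852e+00, -2.02809936e-01]), 'joint_velocities': array([-0.00038546, -0.00135157, -0.00117399, -0.00045864,  0.00151374,
       -0.00079967]), 'joint_efforts': array([ 3.14771023e-04, -4.37307644e+01, -2.84003645e+01,  7.18188914e-02,
        4.14370385e-02, -1.23248615e-04]), 'tcp_pos': array([ 146.59786827, -529.53328437,  217.81638346]), 'eef_rot': array([-3.13982284e+00, -3.81202796e-04,  2.69825361e-01]), 'contact_force': array([-0.55077776, -0.52011567, -0.41329833]), 'torque': array([-0.02594647, -0.01372491,  0.06812217]), 'grip_width': 1.0000572081565828}
top {'fx': 500.5860753779556, 'fy': 500.5860753779556, 'cx': 287.7960089994069, 'cy': 207.04244298278886, 'R': array([[ 0.00545783, -0.99998428,  0.00128763],
       [-0.99908912, -0.00550744, -0.04231544],
       [ 0.04232187, -0.0010555 , -0.99910347]]), 't': array([ -97.27978396,  567.70013808, 1268.99393866])}
scene {'fx': 434.7158927212541, 'fy': 434.7158927212541, 'cx': 280.1274615075906, 'cy': 209.64854022649254, 'R': array([[-0.82029589, -0.57193112,  0.00307275],
       [-0.27935347,  0.39596489, -0.87474193],
       [ 0.49907543, -0.71840559, -0.48457932]]), 't': array([421.84606281, 257.09209557, 702.69061411])}
{'fx': 362.6582944801138, 'fy': 362.6582944801138, 'cx': 279.99717603830203, 'cy': 214.6723684997358, 'hand_eye': array([[ 7.18203571e-04, -9.57907629e-01, -2.87075703e-01,
         8.05308442e+01],
       [ 9.99999349e-01,  4.33339446e-04,  1.05583280e-03,
        -1.37795281e-01],
       [-8.86989064e-04, -2.87076274e-01,  9.57907316e-01,
        -1.67399563e+02],
       [ 0.00000000e+00,  0.00000000e+00,  0.00000000e+00,
         1.00000000e+00]])}
```

View pics/top0.png

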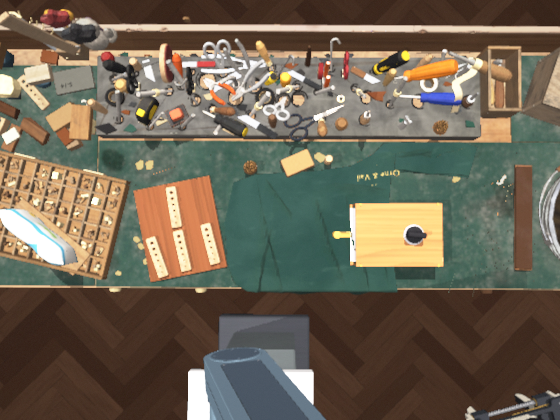

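View pics/scene0.png

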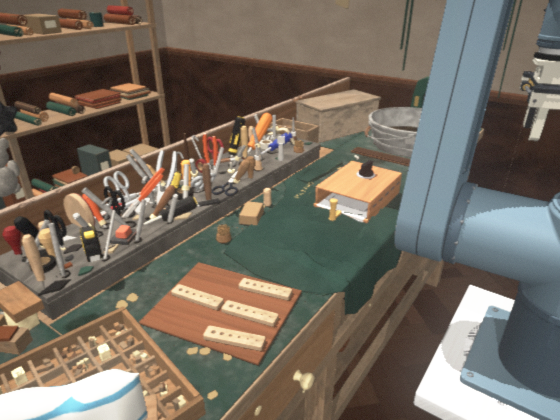

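Top view: board at about (180,228) with four gauges centred near (173,206), (157,257), (181,250) and (209,243). The hood is at (397,235), opening to the left, with the pull at (340,235) and the knob at (414,235). The bystanders are near (297,162), (250,167) and (328,158).

```bash
cat > h.py <<'E'
import numpy as np, cv2
from cell import robot
from scipy.spatial.transform import Rotation as Ro
def cam(n, st=None):
    c=robot.camera_info(n)
    K=np.array([[c['fx'],0,c['cx']],[0,c['fy'],c['cy']],[0,0,1]])
    if n=='wrist':
        H=np.array(c['hand_eye']); st=st or robot.read_state()
        Rt=Ro.from_euler('xyz',st['eef_rot']).as_matrix()
        return K, Rt@H[:3,:3], Rt@H[:3,3]+st['tcp_pos']
    R=np.array(c['R']); return K, R.T, -R.T@np.array(c['t'])
def ray(C,uv,z):
    K,R,o=C; uv=np.atleast_2d(uv).astype(float)
    d=(R@np.linalg.inv(K)@np.c_[uv,np.ones(len(uv))].T).T
    return o+d*((z-o[2])/d[:,2])[:,None]
def proj(C,X):
    K,R,o=C; p=(K@R.T@(np.atleast_2d(X)-o).T).T; return p[:,:2]/p[:,2:]
def blobs(m,amin=60):
    cs,_=cv2.findContours(m.astype(np.uint8),cv2.RETR_EXTERNAL,cv2.CHAIN_APPROX_NONE)
    return sorted([c for c in cs if cv2.contourArea(c)>amin],key=cv2.contourArea,reverse=True)
def rect(C,c,z):
    P=ray(C,c[:,0,:],z)[:,:2].astype(np.float32); (x,y),(w,h),a=cv2.minAreaRect(P)
    if w<h: w,h,a=h,w,a+90
    return np.round([x,y,w,h],1), round(((a+90)%180)-90,1)   # angle of long axis, deg
def gauges(C,im,z,box=None):
    hsv=cv2.cvtColor(im,cv2.COLOR_RGB2HSV); m=(hsv[...,1]<125)&(hsv[...,2]>150)
    m=cv2.morphologyEx(m.astype(np.uint8),cv2.MORPH_CLOSE,np.ones((3,3)))
    out=[]
    for c in blobs(m,100):
        r,a=rect(C,c,z)
        if 75<r[2]<130 and 15<r[3]<45: out.append((r,a))
    return out
E
python3 - <<'E'
from h import *
im=cv2.imread('pics/top0.png')[:,:,::-1].copy(); C=cam('top')
hsv=cv2.cvtColor(im,cv2.COLOR_RGB2HSV)
for p in [(173,206),(157,257),(170,230),(370,220),(338,235),(352,220),(352,260),(400,240),(414,235),(414,230),(297,162)]: print(p,hsv[p[1],p[0]],ray(C,p,15)[0].round())
print(gauges(C,im,15))
m=(abs(hsv[...,0].astype(int)-17)<6)&(hsv[...,1]>90)&(hsv[...,2]>170); m[:, :345]=0; m[:190]=0; m[280:]=0
for c in blobs(m,1000): print('hood',rect(C,c,63))
m=(hsv[...,2]<60); m[:,:395]=0; m[:,435:]=0; m[:215]=0; m[260:]=0
for c in blobs(m,20): print('knob',rect(C,c,102), cv2.contourArea(c))
E
python3 - <<'E'
import cv2
im=cv2.imread('pics/top0.png')[190:280,320:450]; cv2.imwrite('pics/crop.png',cv2.resize(im,None,fx=6,fy=6,interpolation=2))
E
```

```text
(173, 206) [ 25  26 255] [569. 199.  15.]
(157, 257) [ 25  47 255] [439. 238.  15.]
(170, 230) [ 11 153 220] [508. 206.  15.]
(370, 220) [ 22 115 255] [ 536. -304.   15.]
(338, 235) [ 29 113 255] [ 498. -222.   15.]
(352, 220) [  0   1 255] [ 536. -258.   15.]
(352, 260) [  0   0 255] [ 434. -258.   15.]
(400, 240) [ 19 123 254] [ 486. -380.   15.]
(414, 235) [135  15  70] [ 499. -416.   15.]
(414, 230) [140  11  68] [ 511. -416.   15.]
(297, 162) [ 21 105 251] [ 684. -117.   15.]
[(array([439.9, 238.5, 106.4,  28.3]), 20.1), (array([474.4, 103.6, 106.9,  28.3]), 15.6), (array([ 908.7, -289.7,   80.1,   34.7]), 50.6), (array([  79. , -653.7,  115.7,   32.7]), -74.5), (array([1031.1,  536.5,   93.3,   26.8]), 72.8)]
hood (array([ 500.4, -366.7,  215.3,  154.3]), -89.7)
knob (array([ 492.3, -393.7,   39.7,   18.8]), 71.8) 56.5
```

View pics/crop.png

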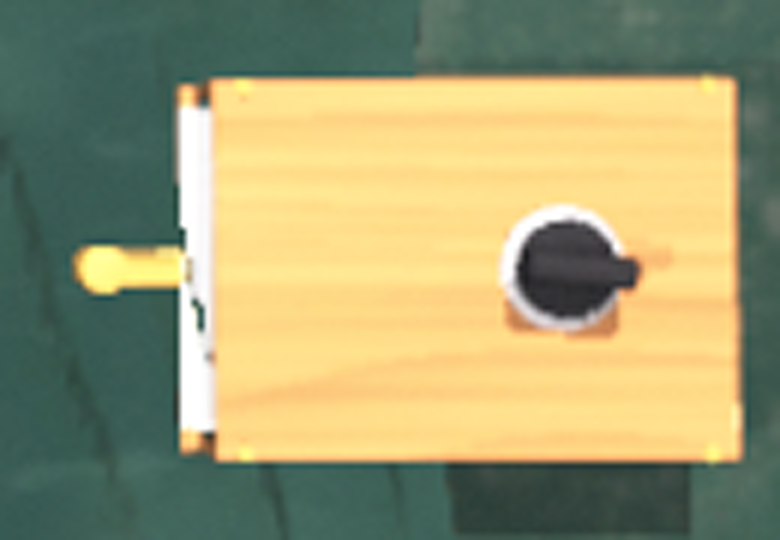

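Emit:
{"api": "step_arm", "payload": {"motion": [[[0.424,-0.209,0],-1.0],[[0.424,-0.209,0],-1.0],[[0.424,-0.209,0],-1.0],[[0.424,-0.209,0],-1.0],[[0.424,-0.209,0],-1.0],[[0.424,-0.209,0],-1.0],[[0.424,-0.209,0],-1.0],[[0.424,-0.209,0],-1.0]]}}

```text
clock: 0.77
tcp_pos: [396.3, -306.3, 218.3]
eef_rot: [-3.141, -0.002, 1.276]
contact_force: [0.6, -0.2, 0.2]
grip_width: 1.003
```

```bash
cat >> h.py <<'E'
def plan(*wps, st=None):
    """wps: (x,y,z,yaw) world; prints tool shift (m) and turn for each from the previous"""
    st=st or robot.read_state(); p=np.array(st['tcp_pos']); yaw=st['eef_rot'][2]
    print('now',p.round(1),'yaw',round(yaw,3),'F',np.round(st['contact_force'],1),'w',round(st['grip_width'],3),'t',round(st['clock'],2))
    for w in wps:
        d=np.array(w[:3])-p; c,s=np.cos(yaw),np.sin(yaw)
        t=-((w[3]-yaw+np.pi)%(2*np.pi)-np.pi)
        print(w,'->',np.round([(c*d[0]+s*d[1])/1e3,(s*d[0]-c*d[1])/1e3,-d[2]/1e3],4),round(t,3))
        p=np.array(w[:3]); yaw=w[3]
E
python3 -c "
from h import *
plan((500,-214,150,1.571),(500,-214,28,1.571))"
```

```text
now [ 396.3 -306.3  218.3] yaw 1.276 F [ 0.6 -0.2  0.2] w 1.003 t 0.77
(500, -214, 150, 1.571) -> [0.1185 0.0723 0.0683] -0.295
(500, -214, 28, 1.571) -> [0.    0.    0.122] -0.0
```

Emit:
{"api": "step_arm", "payload": {"motion": [[[0.1185,0.0723,0.0],-0.295],[[0.1185,0.0723,0.0],-0.295],[[0.1185,0.0723,0.0],-0.295],[[0.1185,0.0723,0.0],-0.295],[[0.1185,0.0723,0.0],-0.295],[[0.1185,0.0723,0.0],-0.295]]}}

```text
clock: 1.27
tcp_pos: [500.0, -213.2, 217.8]
eef_rot: [-3.14, -0.002, 1.573]
contact_force: [-0.5, -0.7, -0.7]
grip_width: 0.999
```

```bash
python3 -c "
from h import *
im=robot.get_image('wrist'); cv2.imwrite('pics/w1.png',im[:,:,::-1])
plan((500,-214,28,1.571))
C=cam('wrist')
print('proj pull top',proj(C,[500,-214.7,66]),'knob',proj(C,[500,-401.7,102]),'hood corners',proj(C,[[578,-259.7,63],[422,-259.7,63]]))
"
```

```text
now [ 499.4 -214.   217.9] yaw 1.571 F [-0.8  0.2 -0.8] w 1.0 t 1.32
(500, -214, 28, 1.571) -> [0.     0.0006 0.1899] 0.0
proj pull top [[280.42428889 199.24675673]] knob [[280.04244364 397.58105007]] hood corners [[362.41542463 244.58830604]
 [198.36312967 244.22705846]]
```

View pics/w1.png

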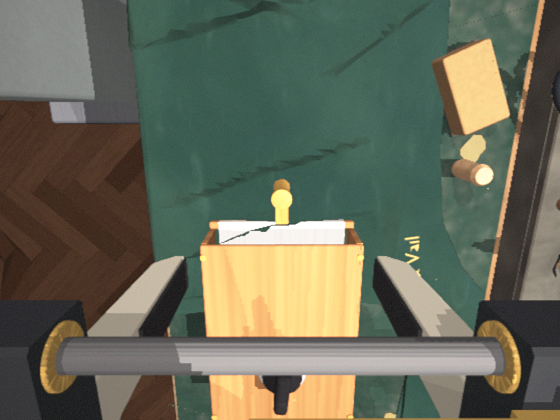

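The wrist view confirms the pull at (282,199), within 1 mm of prediction, with the knob bar at (281,390). Next: descend, grip the post and try the tray.

Emit:
{"api": "step_arm", "payload": {"motion": [[[0,0.0015,0.19],0],[[0,0.0015,0.19],0],[[0,0.0015,0.19],0],[[0,0.0015,0.19],0],[[0,0.0015,0.19],0],[[0,0.0015,0.19],0],[[0,0.0015,0.19],0]], "grip": 0.2}}

```text
clock: 1.9
tcp_pos: [498.9, -214.4, 27.2]
eef_rot: [-3.137, -0.004, 1.569]
contact_force: [-0.1, -1.3, -0.3]
grip_width: 0.609
```

Emit:
{"api": "step_arm", "payload": {"motion": [[[0,0,0],0],[[0,0,0],0],[[0,0,0],0],[[0,0,0],0],[[0,0,0],0],[[0,0,0],0],[[0,0,0],0],[[0,0,0],0]], "grip": -1, "squeeze": 20}}

```text
clock: 2.57
tcp_pos: [500.7, -214.6, 27.9]
eef_rot: [-3.141, -0.003, 1.569]
contact_force: [5.2, 1.4, 0.0]
grip_width: 0.18
```

Emit:
{"api": "step_arm", "payload": {"motion": [[[0.003,0,0],0],[[0.006,0,0],0],[[0.008,0,0],0],[[0.009,0,0],0],[[0.009,0,0],0],[[0.009,0,0],0]]}}

```text
clock: 3.07
tcp_pos: [500.7, -205.2, 27.9]
eef_rot: [-3.141, -0.003, 1.569]
contact_force: [1.1, 1.7, -0.4]
grip_width: 0.178
```

Emit:
{"api": "step_arm", "payload": {"motion": [[[0.005,0,0],0],[[0.01,0,0],0],[[0.015,0,0],0],[[0.02,0,0],0],[[0.02,0,0],0],[[0.02,0,0],0]]}}

```text
clock: 3.57
tcp_pos: [500.6, -184.0, 27.9]
eef_rot: [-3.14, -0.004, 1.57]
contact_force: [1.5, 1.7, -0.2]
grip_width: 0.179
```

```bash
python3 -c "
from h import *
im=robot.get_image('top'); cv2.imwrite('pics/t2.png',cv2.resize(im[170:290,120:450,::-1],None,fx=2.4,fy=2.4))
plan((500,-20,28,1.571))
"
```

```text
now [ 500.6 -184.2   27.9] yaw 1.57 F [ 1.4  2.6 -0.4] w 0.182 t 3.62
(500, -20, 28, 1.571) -> [ 1.642e-01 -8.000e-04 -1.000e-04] -0.001
```

View pics/t2.png

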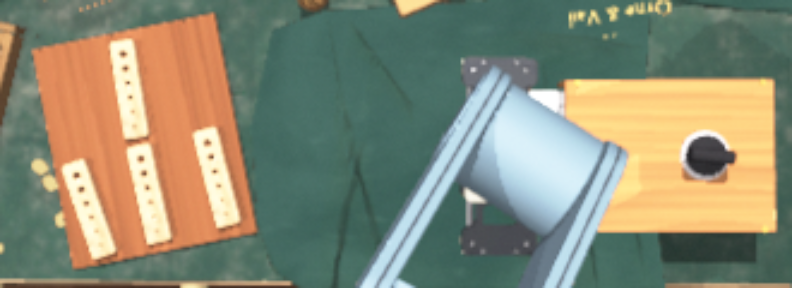

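The lock was free and the tray slides out with the gripper; the four gauges are where they were. I'll pull on to the stop.

Emit:
{"api": "step_arm", "payload": {"motion": [[[0.02,0,0],0],[[0.045,0,0],0],[[0.07,0,0],0],[[0.095,0,0],0],[[0.12,0,0],0],[[0.145,0,0],0],[[0.162,0,0],0],[[0.167,0,0],0]]}}

```text
clock: 4.28
tcp_pos: [499.5, -15.2, 28.0]
eef_rot: [-3.138, -0.005, 1.572]
contact_force: [-1.5, -2.0, -6.0]
grip_width: 0.18
```

Emit:
{"api": "step_arm", "payload": {"motion": [[[0.002,0,0],0],[[0.004,0,0],0],[[0.004,0,0],0],[[0.004,0,0],0]]}}

```text
clock: 4.62
tcp_pos: [499.5, -14.4, 27.9]
eef_rot: [-3.137, -0.001, 1.572]
contact_force: [-0.9, -10.4, -3.1]
grip_width: 0.176
```

Emit:
{"api": "step_arm", "payload": {"motion": [[[0,0,0],0],[[0,0,0],0],[[0,0,0],0]], "grip": 0.2}}

```text
clock: 4.87
tcp_pos: [499.7, -14.9, 28.1]
eef_rot: [-3.138, -0.001, 1.571]
contact_force: [0.1, -0.2, -0.1]
grip_width: 0.336
```

Emit:
{"api": "step_arm", "payload": {"motion": [[[0,0,-0.18],0],[[0,0,-0.18],0],[[0,0,-0.18],0],[[0,0,-0.18],0],[[0,0,-0.18],0],[[0,0,-0.18],0]], "grip": 0.2}}

```text
clock: 5.37
tcp_pos: [503.2, -15.6, 213.1]
eef_rot: [3.136, 0.001, 1.572]
contact_force: [-0.3, -0.4, -0.8]
grip_width: 0.601
```

```bash
python3 -c "
from h import *
im=robot.get_image('wrist'); cv2.imwrite('pics/w3.png',im[:,:,::-1])
plan((500,140,350,1.571))
C=cam('wrist')
print(proj(C,[[500,-14,66],[500,-142,14],[553,-89,14],[447,-89,14],[568,-52,14],[432,-52,14]]))
"
```

```text
now [501.7 -15.3 210.3] yaw 1.572 F [ 0.9  0.1 -0.4] w 0.594 t 5.42
(500, 140, 350, 1.571) -> [ 0.1553 -0.0016 -0.1397] 0.001
[[277.33473679 198.9370657 ]
 [277.71369337 298.07832903]
 [326.66344872 254.4650714 ]
 [228.73028175 254.3325141 ]
 [342.2549835  221.93579114]
 [213.11371777 221.75351984]]
```

View pics/w3.png

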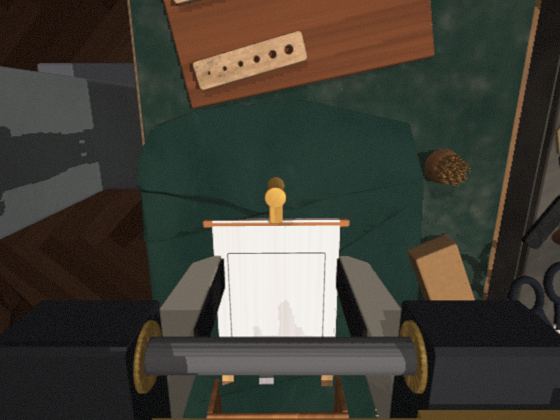

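Tray is out to its stop: the pull moved 200 mm, and the scribed square's front edge at row 253, columns 228–326, matches the prediction. That puts tray_mid at about (500,-142). Next I'll locate the gauges.

```bash
cat >> h.py <<'E'
def gauges(C,im,z=15,roi=(370,650,50,300),smax=95,k=3):
    hsv=cv2.cvtColor(im,cv2.COLOR_RGB2HSV); m=((hsv[...,1]<smax)&(hsv[...,2]>140)).astype(np.uint8)
    m=cv2.morphologyEx(m,cv2.MORPH_OPEN,np.ones((k,k)))
    out=[]
    for c in blobs(m,50):
        r,a=rect(C,c,z)
        if roi[0]<r[0]<roi[1] and roi[2]<r[1]<roi[3] and r[2]>40: out.append((r,a))
    return out
E
python3 -c "
from h import *
im=robot.get_image('top'); C=cam('top')
for sm in (60,80,100): print(sm,gauges(C,im,smax=sm,k=2))
plan((480,140,300,1.571))
"
```

```text
60 [(array([574.2, 201.5,  81.9,  20.4]), 0.9), (array([444.6, 239.5,  85.3,  20.8]), 19.3)]
80 [(array([437.8, 237.3, 101.2,  24.7]), 20.6), (array([565.6, 196.6, 101.4,  24.3]), 10.3)]
100 [(array([437.9, 236.7, 104.9,  26.2]), 20.2), (array([565.3, 195.7, 104.7,  26. ]), 10.3)]
now [500.4 -15.  208.3] yaw 1.572 F [ 0.4  0.2 -0.5] w 0.603 t 5.47
(480, 140, 300, 1.571) -> [ 0.155  -0.0203 -0.0917] 0.001
```

Emit:
{"api": "step_arm", "payload": {"motion": [[[0.119,-0.026,0.05],0.9],[[0.119,-0.026,0.05],0.9],[[0.119,-0.026,0.05],0.9],[[0.119,-0.026,0.05],0.9],[[0.119,-0.026,0.05],0.9],[[0.119,-0.026,0.05],0.9],[[0.119,-0.026,0.05],0.9],[[0.119,-0.026,0.05],0.9]], "grip": -0.1}}

```text
clock: 6.13
tcp_pos: [472.3, 104.4, 155.9]
eef_rot: [-3.135, 0.005, 0.666]
contact_force: [0.2, 0.1, -0.7]
grip_width: 0.448
```

Emit:
{"api": "step_arm", "payload": {"motion": [[[0,0,0],0.13],[[0,0,0],0.25],[[0,0,0],0.38],[[0,0,0],0.4],[[0,0,0],0.4]]}}

```text
clock: 6.55
tcp_pos: [470.5, 104.5, 153.5]
eef_rot: [-3.137, 0.012, 0.265]
contact_force: [-0.4, 0.3, 0.2]
grip_width: 0.448
```

```bash
python3 -c "
from h import *
st=robot.read_state(); im=robot.get_image('wrist'); C=cam('wrist',st); cv2.imwrite('pics/w4.png',im[:,:,::-1])
g=gauges(C,im,smax=100); print(g)
plan((474,104,8,.272))
"
```

```text
[]
now [470.7 104.5 153.8] yaw 0.267 F [ 0.  -1.1 -0.3] w 0.45 t 6.6
(474, 104, 8, 0.272) -> [0.003  0.0013 0.1458] -0.005
```

View pics/w4.png

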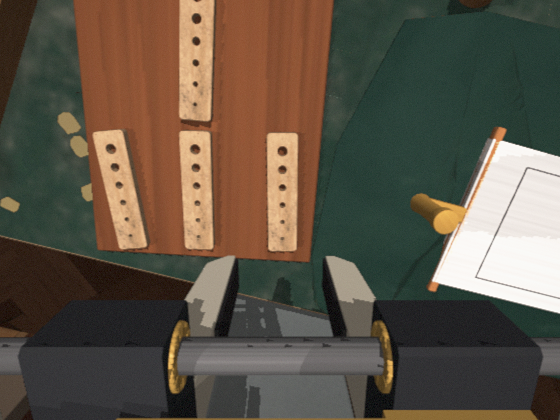

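The wrist view shows the target gauge at (282,192), with others at (197,190), (120,190) and (196,60) partly cut off. I need to retune the mask for the wrist lighting.

```bash
cat >> h.py <<'E'
def wg(smax=140,vmin=140,z=15,roi=(370,660,40,300)):
    st=robot.read_state(); im=robot.get_image('wrist'); C=cam('wrist',st)
    hsv=cv2.cvtColor(im,cv2.COLOR_RGB2HSV); m=((hsv[...,1]<smax)&(hsv[...,1]>30)&(hsv[...,2]>vmin)&(hsv[...,0]<35)).astype(np.uint8)
    m[265:]=0; m=cv2.morphologyEx(m,cv2.MORPH_OPEN,np.ones((5,5))); out=[]
    for c in blobs(m,800):
        r,a=rect(C,c,z)
        if 90<r[2]<118 and 20<r[3]<34: out.append((r,a))
    return out
E
python3 -c "
from h import *
hsv=cv2.cvtColor(cv2.imread('pics/w4.png'),cv2.COLOR_BGR2HSV)
for p in [(290,200),(275,240),(205,180),(250,200),(120,190),(205,60)]: print(hsv[p[1],p[0]])
for g in wg(): print(g)
plan((474,104,8,.272))
"
```

```text
[ 14 103 222]
[ 16 103 205]
[ 15 103 223]
[ 10 155 145]
[ 16  99 231]
[ 16 102 225]
(array([458.4, 176.8, 105.8,  26.3]), 13.5)
(array([441.5, 240.4, 105.1,  26.7]), 20.2)
(array([476.4, 104.7, 104.4,  26.2]), 14.9)
now [471.  104.5 154.2] yaw 0.267 F [-0.9 -0.3  0.1] w 0.449 t 6.65
(474, 104, 8, 0.272) -> [0.0027 0.0012 0.1462] -0.005
```

Emit:
{"api": "step_arm", "payload": {"motion": [[[0.005,0.001,0.04],0],[[0.005,0.001,0.08],0],[[0.005,0.001,0.11],0.006],[[0.005,0.001,0.13],0.006],[[0.005,0.001,0.142],0.006],[[0.005,0.001,0.146],0.006],[[0.005,0.001,0.146],0.006]]}}

```text
clock: 7.23
tcp_pos: [472.7, 105.1, 7.1]
eef_rot: [-3.136, 0.015, 0.263]
contact_force: [-0.5, -0.3, 0.2]
grip_width: 0.448
```

Emit:
{"api": "step_arm", "payload": {"motion": [[[0,0,0],0],[[0,0,0],0],[[0,0,0],0],[[0,0,0],0],[[0,0,0],0]], "grip": -1, "squeeze": 25}}

```text
clock: 7.65
tcp_pos: [472.8, 105.1, 7.3]
eef_rot: [-3.136, 0.014, 0.263]
contact_force: [0.9, -0.3, -0.2]
grip_width: 0.274
```

Emit:
{"api": "step_arm", "payload": {"motion": [[[0,0,-0.03],0],[[0,0,-0.07],0],[[0,0,-0.11],0],[[0,0,-0.13],0],[[0,0,-0.13],0]]}}

```text
clock: 8.07
tcp_pos: [478.4, 104.9, 142.5]
eef_rot: [-3.139, 0.004, 0.263]
contact_force: [0.3, 0.1, 0.1]
grip_width: 0.277
```

```bash
python3 -c "
from h import *
plan((540,-142,100,1.571),(540,-142,16.5,1.571))
"
```

```text
now [478.4 104.9 142.5] yaw 0.263 F [0.3 0.1 0.1] w 0.277 t 8.07
(540, -142, 100, 1.571) -> [-0.0047  0.2545  0.0425] -1.308
(540, -142, 16.5, 1.571) -> [0.     0.     0.0835] -0.0
```

Emit:
{"api": "step_arm", "payload": {"motion": [[[-0.0047,0.2545,0.02],-1.0],[[-0.0047,0.2545,0.02],-1.0],[[-0.0047,0.2545,0.02],-1.0],[[-0.0047,0.2545,0.02],-1.0],[[-0.0047,0.2545,0.02],-1.0],[[-0.0047,0.2545,0.02],-1.0],[[-0.0047,0.2545,0.02],-1.0],[[-0.0047,0.2545,0.02],-1.0]]}}

```text
clock: 8.73
tcp_pos: [540.5, -147.2, 120.2]
eef_rot: [-3.136, 0.002, 1.209]
contact_force: [0.4, -0.5, -0.8]
grip_width: 0.275
```

Emit:
{"api": "step_arm", "payload": {"motion": [[[0,0,0],-0.12],[[0,0,0],-0.24],[[0,0,0],-0.308],[[0,0,0],-0.308],[[0,0,0],-0.308]]}}

```text
clock: 9.15
tcp_pos: [540.0, -147.0, 119.2]
eef_rot: [-3.135, -0.0, 1.515]
contact_force: [-0.5, -0.7, 0.2]
grip_width: 0.271
```

```bash
python3 -c "
from h import *
plan((540,-145,17,1.571))
"
```

```text
now [ 540.  -147.   119.2] yaw 1.515 F [-0.5 -0.7  0.2] w 0.271 t 9.15
(540, -145, 17, 1.571) -> [ 2.000e-03 -1.000e-04  1.022e-01] -0.056
```

Emit:
{"api": "step_arm", "payload": {"motion": [[[0.002,0,0.03],-0.05],[[0.002,0,0.06],-0.056],[[0.002,0,0.085],-0.056],[[0.002,0,0.097],-0.056],[[0.002,0,0.103],-0.056],[[0.002,0,0.103],-0.056]]}}

```text
clock: 9.65
tcp_pos: [538.3, -144.5, 15.4]
eef_rot: [-3.132, -0.001, 1.569]
contact_force: [1.2, -0.3, -0.8]
grip_width: 0.278
```

Emit:
{"api": "step_arm", "payload": {"motion": [[[0,0,0],0],[[0,0,0],0],[[0,0,0],0],[[0,0,0],0]], "grip": -0.1}}

```text
clock: 9.98
tcp_pos: [538.7, -144.5, 15.8]
eef_rot: [-3.133, -0.001, 1.569]
contact_force: [0.2, -0.8, 0.1]
grip_width: 0.444
```

Emit:
{"api": "step_arm", "payload": {"motion": [[[0,0,-0.04],0],[[0,0,-0.08],0],[[0,0,-0.12],0],[[0,0,-0.13],0],[[0,0,-0.13],0]]}}

```text
clock: 10.4
tcp_pos: [542.4, -145.8, 150.2]
eef_rot: [-3.141, 0.003, 1.569]
contact_force: [-0.5, -0.1, -0.6]
grip_width: 0.446
```

```bash
python3 -c "
from h import *
print(wg(z=23,roi=None))
plan((457,177,150,.2356))
"
```

```text
[(array([ 539.4, -142. ,  104.5,   26.8]), 89.8)]
now [ 540.8 -145.1  147.4] yaw 1.569 F [-0.5 -1.1 -0.4] w 0.451 t 10.45
(457, 177, 150, 0.2356) -> [ 0.322  -0.0844 -0.0026] 1.333
```

First gauge placed at (539.4,-142.0), 89.8°. On to the second.

Emit:
{"api": "step_arm", "payload": {"motion": [[[0.322,-0.084,0],1.0],[[0.322,-0.084,0],1.0],[[0.322,-0.084,0],1.0],[[0.322,-0.084,0],1.0],[[0.322,-0.084,0],1.0],[[0.322,-0.084,0],1.0],[[0.322,-0.084,0],1.0],[[0.322,-0.084,0],1.0]]}}

```text
clock: 11.12
tcp_pos: [461.7, 153.8, 145.1]
eef_rot: [-3.137, 0.008, 0.644]
contact_force: [0.7, 0.2, 0.9]
grip_width: 0.449
```

```bash
python3 -c "
from h import *
plan((457,177,150,.2356))
"
```

```text
now [461.7 153.8 145.1] yaw 0.644 F [0.7 0.2 0.9] w 0.449 t 11.12
(457, 177, 150, 0.2356) -> [ 0.0101 -0.0214 -0.0049] 0.408
```

Emit:
{"api": "step_arm", "payload": {"motion": [[[0.01,-0.021,0],0.12],[[0.01,-0.021,0],0.24],[[0.01,-0.021,0],0.36],[[0.01,-0.021,0],0.408],[[0.01,-0.021,0],0.408],[[0.01,-0.021,0],0.408]]}}

```text
clock: 11.62
tcp_pos: [455.9, 176.5, 143.3]
eef_rot: [-3.14, 0.013, 0.238]
contact_force: [-0.4, 0.6, -0.3]
grip_width: 0.446
```

```bash
cat >> h.py <<'E'
def pick(x,y,z=7.5):
    st=robot.read_state(); gs=wg()
    for g in gs: print(g)
    g=min(gs,key=lambda g:np.hypot(g[0][0]-x,g[0][1]-y))
    plan((g[0][0],g[0][1],z,np.deg2rad(g[1])))
E
python3 -c "
from h import *
pick(457,177)
"
```

```text
(array([438.9, 238.4, 113.3,  32. ]), 22.9)
(array([458.5, 176.4, 105.1,  26.8]), 13.6)
now [456.2 176.4 143.6] yaw 0.238 F [ 1.  -0.4 -0.2] w 0.454 t 11.67
(np.float64(458.5), np.float64(176.4), 7.5, np.float64(0.23736477827122882)) -> [0.0023 0.0006 0.1361] 0.0
```

Emit:
{"api": "step_arm", "payload": {"motion": [[[0.005,0.001,0.04],0],[[0.005,0.001,0.08],0],[[0.005,0.001,0.105],0],[[0.005,0.001,0.123],0],[[0.005,0.001,0.132],0],[[0.005,0.001,0.136],0],[[0.005,0.001,0.136],0]]}}

```text
clock: 12.25
tcp_pos: [459.0, 176.2, 7.3]
eef_rot: [-3.14, 0.014, 0.238]
contact_force: [0.6, -1.1, 1.5]
grip_width: 0.444
```

Emit:
{"api": "step_arm", "payload": {"motion": [[[0,0,0],0],[[0,0,0],0],[[0,0,0],0],[[0,0,0],0],[[0,0,0],0]], "grip": -1, "squeeze": 25}}

```text
clock: 12.67
tcp_pos: [459.8, 176.2, 8.1]
eef_rot: [-3.14, 0.012, 0.238]
contact_force: [0.3, 0.1, 3.6]
grip_width: 0.277
```

Emit:
{"api": "step_arm", "payload": {"motion": [[[0,0,-0.03],0],[[0,0,-0.07],0],[[0,0,-0.11],0],[[0,0,-0.13],0],[[0,0,-0.13],0]]}}

```text
clock: 13.08
tcp_pos: [464.7, 177.1, 143.2]
eef_rot: [-3.141, 0.002, 0.239]
contact_force: [0.8, 0.4, -0.6]
grip_width: 0.276
```

```bash
python3 -c "
from h import *
plan((460,-144,120,1.571))
"
```

```text
now [464.7 177.1 143.2] yaw 0.239 F [ 0.8  0.4 -0.6] w 0.276 t 13.08
(460, -144, 120, 1.571) -> [-0.0805  0.3108  0.0232] -1.332
```

Emit:
{"api": "step_arm", "payload": {"motion": [[[-0.08,0.31,0.02],-1.0],[[-0.08,0.31,0.02],-1.0],[[-0.08,0.31,0.02],-1.0],[[-0.08,0.31,0.02],-1.0],[[-0.08,0.31,0.02],-1.0],[[-0.08,0.31,0.02],-1.0],[[-0.08,0.31,0.02],-1.0],[[-0.08,0.31,0.02],-1.0]]}}

```text
clock: 13.75
tcp_pos: [459.8, -111.3, 123.7]
eef_rot: [-3.137, 0.002, 1.104]
contact_force: [1.5, -0.4, -0.5]
grip_width: 0.275
```

```bash
python3 -c "
from h import *
plan((460,-141,120,1.571))
"
```

```text
now [ 459.8 -111.3  123.7] yaw 1.104 F [ 1.5 -0.4 -0.5] w 0.275 t 13.75
(460, -141, 120, 1.571) -> [-0.0264  0.0135  0.0037] -0.467
```

Emit:
{"api": "step_arm", "payload": {"motion": [[[-0.0264,0.0135,0.003],-0.12],[[-0.0264,0.0135,0.003],-0.24],[[-0.0264,0.0135,0.003],-0.36],[[-0.0264,0.0135,0.003],-0.467],[[-0.0264,0.0135,0.003],-0.467],[[-0.0264,0.0135,0.003],-0.467]]}}

```text
clock: 14.25
tcp_pos: [459.4, -140.7, 119.8]
eef_rot: [-3.135, -0.001, 1.567]
contact_force: [-0.7, -0.6, -0.4]
grip_width: 0.275
```

```bash
python3 -c "
from h import *
plan((460,-141,16.5,1.571))
"
```

```text
now [ 459.4 -140.7  119.8] yaw 1.567 F [-0.7 -0.6 -0.4] w 0.275 t 14.25
(460, -141, 16.5, 1.571) -> [-0.0003  0.0006  0.1033] -0.004
```

Emit:
{"api": "step_arm", "payload": {"motion": [[[0,0.002,0.03],-0.004],[[0,0.002,0.06],-0.004],[[0,0.002,0.085],-0.004],[[0,0.002,0.097],-0.004],[[0,0.002,0.103],-0.004],[[0,0.002,0.103],-0.004]]}}

```text
clock: 14.75
tcp_pos: [459.7, -139.9, 15.8]
eef_rot: [-3.133, -0.002, 1.569]
contact_force: [0.7, 0.1, -0.4]
grip_width: 0.276
```

Emit:
{"api": "step_arm", "payload": {"motion": [[[0,0,0],0],[[0,0,0],0],[[0,0,0],0],[[0,0,0],0]], "grip": -0.1}}

```text
clock: 15.08
tcp_pos: [460.0, -139.9, 16.2]
eef_rot: [-3.133, -0.002, 1.569]
contact_force: [0.0, -1.0, 0.9]
grip_width: 0.445
```

Emit:
{"api": "step_arm", "payload": {"motion": [[[0,0,-0.04],0],[[0,0,-0.08],0],[[0,0,-0.12],0],[[0,0,-0.13],0],[[0,0,-0.13],0]]}}

```text
clock: 15.5
tcp_pos: [463.5, -141.5, 150.0]
eef_rot: [-3.141, 0.003, 1.569]
contact_force: [-0.5, -0.3, -0.2]
grip_width: 0.45
```

```bash
python3 -c "
from h import *
print(wg(z=23,roi=None))
plan((565,195.5,150,.18))
"
```

```text
[(array([ 460.5, -142.2,  104.5,   26.7]), 89.6), (array([ 539.6, -142.4,  104.5,   25.6]), -89.9)]
now [ 462.  -140.6  147.5] yaw 1.569 F [0.4 0.2 0.7] w 0.45 t 15.55
(565, 195.5, 150, 0.18) -> [ 0.3364  0.1023 -0.0025] 1.389
```

Emit:
{"api": "step_arm", "payload": {"motion": [[[0.336,0.102,0],0.95],[[0.336,0.102,0],0.95],[[0.336,0.102,0],0.95],[[0.336,0.102,0],0.95],[[0.336,0.102,0],0.95],[[0.336,0.102,0],0.95],[[0.336,0.102,0],0.95],[[0.336,0.102,0],0.95]]}}

```text
clock: 16.22
tcp_pos: [547.4, 143.3, 143.9]
eef_rot: [-3.136, 0.008, 0.676]
contact_force: [0.7, 0.1, 0.6]
grip_width: 0.446
```

```bash
python3 -c "
from h import *
plan((564,195.5,150,.18))
"
```

```text
now [547.4 143.3 143.9] yaw 0.676 F [0.7 0.1 0.6] w 0.446 t 16.22
(564, 195.5, 150, 0.18) -> [ 0.0456 -0.0303 -0.0061] 0.496
```

Emit:
{"api": "step_arm", "payload": {"motion": [[[0.0456,-0.03,0],0.12],[[0.0456,-0.03,0],0.24],[[0.0456,-0.03,0],0.36],[[0.0456,-0.03,0],0.48],[[0.0456,-0.03,0],0.496],[[0.0456,-0.03,0],0.496]]}}

```text
clock: 16.72
tcp_pos: [562.8, 195.1, 141.3]
eef_rot: [-3.14, 0.014, 0.183]
contact_force: [-0.2, -0.4, 0.5]
grip_width: 0.448
```

```bash
python3 -c "
from h import *
pick(565,195)
"
```

```text
(array([569.5, 199.3, 105.4,  26.9]), 10.3)
now [563.1 194.9 141.9] yaw 0.183 F [ 0.6 -0.1 -0.4] w 0.45 t 16.77
(np.float64(569.5), np.float64(199.3), 7.5, np.float64(0.17976891295541594)) -> [ 0.0071 -0.0031  0.1344] 0.003
```

Emit:
{"api": "step_arm", "payload": {"motion": [[[0.009,-0.003,0.04],0.003],[[0.009,-0.003,0.08],0.003],[[0.009,-0.003,0.105],0.003],[[0.009,-0.003,0.121],0.003],[[0.009,-0.003,0.13],0.003],[[0.009,-0.003,0.134],0.003],[[0.009,-0.003,0.134],0.003]]}}

```text
clock: 17.35
tcp_pos: [569.2, 198.9, 7.6]
eef_rot: [-3.14, 0.014, 0.181]
contact_force: [-0.1, 0.7, 1.2]
grip_width: 0.45
```

Emit:
{"api": "step_arm", "payload": {"motion": [[[0,0,0],0],[[0,0,0],0],[[0,0,0],0],[[0,0,0],0],[[0,0,0],0]], "grip": -1, "squeeze": 25}}

```text
clock: 17.77
tcp_pos: [570.0, 199.0, 8.5]
eef_rot: [-3.14, 0.012, 0.182]
contact_force: [0.1, -0.6, 3.9]
grip_width: 0.272
```

Emit:
{"api": "step_arm", "payload": {"motion": [[[0,0,-0.03],0],[[0,0,-0.07],0],[[0,0,-0.11],0],[[0,0,-0.13],0],[[0,0,-0.13],0]]}}

```text
clock: 18.18
tcp_pos: [575.1, 199.8, 144.7]
eef_rot: [-3.141, 0.001, 0.182]
contact_force: [0.7, 0.2, -0.1]
grip_width: 0.275
```

```bash
python3 -c "
from h import *
plan((500,-182,130,0))
"
```

```text
now [575.1 199.8 144.7] yaw 0.182 F [ 0.7  0.2 -0.1] w 0.275 t 18.18
(500, -182, 130, 0) -> [-0.1429  0.3619  0.0147] 0.182
```

Emit:
{"api": "step_arm", "payload": {"motion": [[[-0.143,0.362,0.01],0.182],[[-0.143,0.362,0.01],0.182],[[-0.143,0.362,0.01],0.182],[[-0.143,0.362,0.01],0.182],[[-0.143,0.362,0.01],0.182],[[-0.143,0.362,0.01],0.182],[[-0.143,0.362,0.01],0.182],[[-0.143,0.362,0.01],0.182]]}}

```text
clock: 18.85
tcp_pos: [508.5, -129.8, 134.0]
eef_rot: [-3.14, 0.003, 0.0]
contact_force: [0.3, -0.2, -0.8]
grip_width: 0.274
```

```bash
python3 -c "
from h import *
plan((500,-182,120,0))
"
```

```text
now [ 508.5 -129.8  134. ] yaw 0.0 F [ 0.3 -0.2 -0.8] w 0.274 t 18.85
(500, -182, 120, 0) -> [-0.0085  0.0522  0.014 ] 0.0
```

Emit:
{"api": "step_arm", "payload": {"motion": [[[-0.0075,0.0522,0.01],0],[[-0.0075,0.0522,0.01],0],[[-0.0075,0.0522,0.01],0],[[-0.0075,0.0522,0.01],0],[[-0.0075,0.0522,0.01],0]]}}

```text
clock: 19.27
tcp_pos: [500.7, -180.6, 123.4]
eef_rot: [-3.139, 0.004, 0.0]
contact_force: [-0.5, 1.3, -0.9]
grip_width: 0.275
```

```bash
python3 -c "
from h import *
plan((500,-182,25.5,0))
"
```

```text
now [ 500.7 -180.6  123.4] yaw 0.0 F [-0.5  1.3 -0.9] w 0.275 t 19.27
(500, -182, 25.5, 0) -> [-0.0007  0.0014  0.0979] 0.0
```

Emit:
{"api": "step_arm", "payload": {"motion": [[[0,0.0014,0.03],0],[[0.001,0.0014,0.06],0],[[0.001,0.0014,0.08],0],[[0.001,0.0014,0.091],0],[[0.001,0.0014,0.097],0],[[0.001,0.0014,0.0975],0],[[0.001,0.0014,0.0975],0]]}}

```text
clock: 19.85
tcp_pos: [502.2, -181.2, 26.5]
eef_rot: [-3.139, 0.003, 0.002]
contact_force: [-0.1, 0.3, -0.2]
grip_width: 0.277
```

Emit:
{"api": "step_arm", "payload": {"motion": [[[0,0,0],0],[[0,0,0],0],[[0,0,0],0],[[0,0,0],0]], "grip": -0.1}}

```text
clock: 20.18
tcp_pos: [502.5, -181.3, 27.1]
eef_rot: [-3.14, 0.002, 0.002]
contact_force: [-0.5, -0.5, -0.8]
grip_width: 0.446
```

Emit:
{"api": "step_arm", "payload": {"motion": [[[0,0,-0.03],0],[[0,0,-0.07],0],[[0,0,-0.11],0],[[0,0,-0.125],0],[[0,0,-0.125],0]]}}

```text
clock: 20.6
tcp_pos: [505.5, -183.3, 157.2]
eef_rot: [3.138, -0.006, 0.002]
contact_force: [-0.2, -0.1, 0.7]
grip_width: 0.453
```

```bash
python3 -c "
from h import *
im=robot.get_image('wrist'); cv2.imwrite('pics/w5.png',im[:,:,::-1])
print(wg(z=32,roi=None))
plan((440,239,150,.35))
"
```

```text
[]
now [ 502.9 -181.7  152.6] yaw 0.002 F [-0.8  0.6  0.1] w 0.448 t 20.7
(440, 239, 150, 0.35) -> [-0.0622 -0.4208  0.0026] -0.348
```

View pics/w5.png

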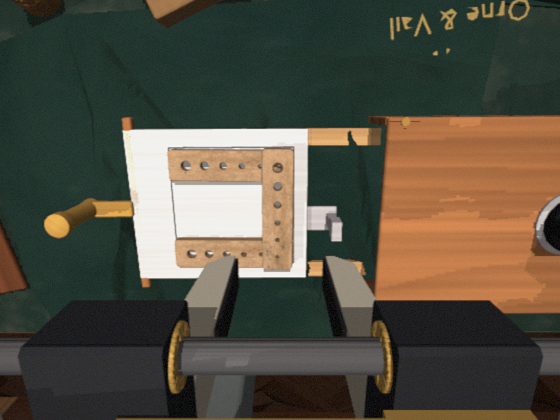

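The third gauge lies across the right ends of the bottom pair at (278,210), as wanted. Now the fourth.

Emit:
{"api": "step_arm", "payload": {"motion": [[[-0.062,-0.421,0.0],-0.348],[[-0.062,-0.421,0.0],-0.348],[[-0.062,-0.421,0.0],-0.348],[[-0.062,-0.421,0.0],-0.348],[[-0.062,-0.421,0.0],-0.348],[[-0.062,-0.421,0.0],-0.348],[[-0.062,-0.421,0.0],-0.348],[[-0.062,-0.421,0.0],-0.348]]}}

```text
clock: 21.37
tcp_pos: [451.6, 149.8, 150.8]
eef_rot: [-3.139, 0.004, 0.349]
contact_force: [1.3, 0.2, -0.1]
grip_width: 0.452
```

```bash
python3 -c "
from h import *
plan((438,239,150,.35))
"
```

```text
now [451.6 149.8 150.8] yaw 0.349 F [ 1.3  0.2 -0.1] w 0.452 t 21.37
(438, 239, 150, 0.35) -> [ 0.0178 -0.0885  0.0008] -0.001
```

Emit:
{"api": "step_arm", "payload": {"motion": [[[0.018,-0.0885,0.0],0],[[0.018,-0.0885,0.0],0],[[0.018,-0.0885,0.0],0],[[0.018,-0.0885,0.0],0],[[0.018,-0.0885,0.0],0]]}}

```text
clock: 21.78
tcp_pos: [437.2, 238.7, 149.4]
eef_rot: [-3.14, 0.007, 0.351]
contact_force: [-0.0, -0.3, 0.4]
grip_width: 0.45
```

```bash
python3 -c "
from h import *
pick(440,239)
"
```

```text
(array([441.9, 240.1, 105.9,  26.8]), 20.8)
now [437.7 238.  149.8] yaw 0.349 F [0.2 0.  1. ] w 0.45 t 21.83
(np.float64(441.9), np.float64(240.1), 7.5, np.float64(0.36302848441482055)) -> [ 0.0047 -0.0006  0.1423] -0.014
```

Emit:
{"api": "step_arm", "payload": {"motion": [[[0.007,0,0.04],-0.014],[[0.007,0,0.08],-0.014],[[0.007,0,0.111],-0.014],[[0.007,0,0.129],-0.014],[[0.007,0,0.138],-0.014],[[0.007,0,0.142],-0.014],[[0.007,0,0.142],-0.014]]}}

```text
clock: 22.42
tcp_pos: [443.5, 238.8, 7.5]
eef_rot: [-3.14, 0.008, 0.361]
contact_force: [1.3, 0.4, 0.2]
grip_width: 0.45
```

Emit:
{"api": "step_arm", "payload": {"motion": [[[0,0,0],0],[[0,0,0],0],[[0,0,0],0],[[0,0,0],0],[[0,0,0],0]], "grip": -1, "squeeze": 25}}

```text
clock: 22.83
tcp_pos: [444.6, 238.8, 8.6]
eef_rot: [-3.141, 0.005, 0.362]
contact_force: [0.3, -2.5, 6.3]
grip_width: 0.277
```

Emit:
{"api": "step_arm", "payload": {"motion": [[[0,0,-0.03],0],[[0,0,-0.07],0],[[0,0,-0.11],0],[[0,0,-0.13],0],[[0,0,-0.13],0]]}}

```text
clock: 23.25
tcp_pos: [448.5, 240.2, 144.0]
eef_rot: [-3.142, -0.005, 0.362]
contact_force: [-0.4, -0.5, -0.5]
grip_width: 0.272
```

```bash
python3 -c "
from h import *
plan((500,-102,125,0))
"
```

```text
now [448.5 240.2 144. ] yaw 0.362 F [-0.4 -0.5 -0.5] w 0.272 t 23.25
(500, -102, 125, 0) -> [-0.0731  0.3383  0.019 ] 0.362
```

Emit:
{"api": "step_arm", "payload": {"motion": [[[-0.072,0.338,0.015],0.362],[[-0.072,0.338,0.015],0.362],[[-0.072,0.338,0.015],0.362],[[-0.072,0.338,0.015],0.362],[[-0.072,0.338,0.015],0.362],[[-0.072,0.338,0.015],0.362],[[-0.072,0.338,0.015],0.362],[[-0.072,0.338,0.015],0.362]]}}

```text
clock: 23.92
tcp_pos: [498.3, -91.4, 127.9]
eef_rot: [-3.139, -0.003, 0.0]
contact_force: [2.0, 0.9, 0.1]
grip_width: 0.275
```

```bash
python3 -c "
from h import *
plan((503,-102,125,0))
"
```

```text
now [498.3 -91.4 127.9] yaw 0.0 F [2.  0.9 0.1] w 0.275 t 23.92
(503, -102, 125, 0) -> [0.0047 0.0106 0.0029] 0.0
```

Emit:
{"api": "step_arm", "payload": {"motion": [[[0.0045,0.0106,0.003],0],[[0.0045,0.0106,0.003],0],[[0.0045,0.0106,0.003],0],[[0.0045,0.0106,0.003],0]]}}

```text
clock: 24.25
tcp_pos: [501.8, -100.4, 124.0]
eef_rot: [-3.138, -0.001, 0.001]
contact_force: [0.3, 0.4, -0.1]
grip_width: 0.275
```

```bash
python3 -c "
from h import *
plan((503,-102,25.5,0))
"
```

```text
now [ 501.8 -100.4  124. ] yaw 0.001 F [ 0.3  0.4 -0.1] w 0.275 t 24.25
(503, -102, 25.5, 0) -> [0.0011 0.0016 0.0985] 0.001
```

Emit:
{"api": "step_arm", "payload": {"motion": [[[0.001,0.0016,0.03],0],[[0.002,0.0016,0.06],0],[[0.002,0.0016,0.08],0],[[0.002,0.0016,0.091],0],[[0.002,0.0016,0.097],0],[[0.002,0.0016,0.0985],0],[[0.002,0.0016,0.0985],0]]}}

```text
clock: 24.83
tcp_pos: [503.5, -99.8, 25.7]
eef_rot: [-3.137, -0.0, 0.003]
contact_force: [1.1, -0.1, -0.6]
grip_width: 0.274
```

Emit:
{"api": "step_arm", "payload": {"motion": [[[0,0,0],0],[[0,0,0],0],[[0,0,0],0],[[0,0,0],0]], "grip": -0.1}}

```text
clock: 25.17
tcp_pos: [503.9, -99.6, 26.1]
eef_rot: [-3.137, -0.001, 0.004]
contact_force: [-0.4, -0.3, -0.2]
grip_width: 0.442
```

Emit:
{"api": "step_arm", "payload": {"motion": [[[0,0,-0.03],0],[[0,0,-0.07],0],[[0,0,-0.11],0],[[0,0,-0.15],0],[[0,0,-0.19],0],[[0,0,-0.2],0]]}}

```text
clock: 25.67
tcp_pos: [506.6, -101.7, 233.3]
eef_rot: [3.141, -0.012, 0.004]
contact_force: [0.9, -0.1, 0.3]
grip_width: 0.45
```

```bash
python3 -c "
from h import *
im=robot.get_image('wrist'); cv2.imwrite('pics/w6.png',im[:,:,::-1])
st=robot.read_state(); C=cam('wrist',st)
print('expected layer2 corners', proj(C,[[447.5,-195,32],[552.5,-195,32],[552.5,-169,32],[552.5,-115,32],[552.5,-89,32],[447.5,-89,32]]).round())
plan((500,-14.5,150,1.571))
"
```

```text
expected layer2 corners [[366. 243.]
 [373. 145.]
 [347. 145.]
 [293. 145.]
 [267. 144.]
 [268. 243.]]
now [ 506.6 -101.8  232.5] yaw 0.004 F [ 0.5 -0.4  1.4] w 0.448 t 25.72
(500, -14.5, 150, 1.571) -> [-0.0063 -0.0873  0.0825] -1.567
```

View pics/w6.png

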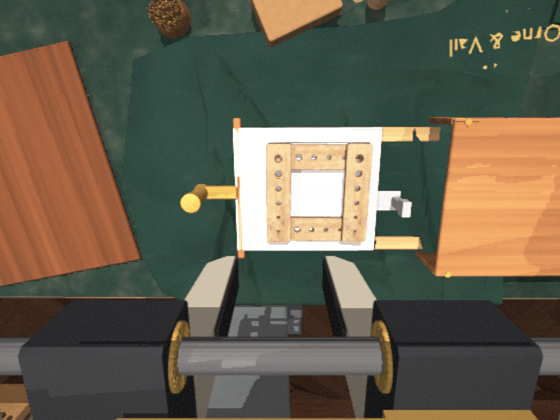

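The stack is square, with layer 2 at columns 267–290 and 345–370 as predicted. Now back to the pull.

Emit:
{"api": "step_arm", "payload": {"motion": [[[-0.006,-0.0873,0.03],-0.95],[[-0.006,-0.0873,0.03],-0.95],[[-0.006,-0.0873,0.03],-0.95],[[-0.006,-0.0873,0.03],-0.95],[[-0.006,-0.0873,0.03],-0.95],[[-0.006,-0.0873,0.03],-0.95],[[-0.006,-0.0873,0.03],-0.95],[[-0.006,-0.0873,0.03],-0.95]]}}

```text
clock: 26.38
tcp_pos: [499.7, -14.1, 200.7]
eef_rot: [3.134, -0.006, 0.96]
contact_force: [0.3, 0.5, 0.9]
grip_width: 0.451
```

Emit:
{"api": "step_arm", "payload": {"motion": [[[0,0,0],-0.12],[[0,0,0],-0.24],[[0,0,0],-0.36],[[0,0,0],-0.48],[[0,0,0],-0.6],[[0,0,0],-0.64],[[0,0,0],-0.64]]}}

```text
clock: 26.97
tcp_pos: [498.9, -14.0, 199.2]
eef_rot: [3.135, -0.001, 1.601]
contact_force: [0.1, 0.3, 0.4]
grip_width: 0.447
```

```bash
python3 -c "
from h import *
plan((501,-15,28,1.571))
"
```

```text
now [498.9 -14.  199.2] yaw 1.601 F [0.1 0.3 0.4] w 0.447 t 26.97
(501, -15, 28, 1.571) -> [-0.001   0.0021  0.1712] 0.03
```

Emit:
{"api": "step_arm", "payload": {"motion": [[[-0.001,0.003,0.04],0.03],[[-0.001,0.003,0.08],0.03],[[-0.001,0.003,0.115],0.03],[[-0.001,0.003,0.145],0.03],[[-0.001,0.003,0.163],0.03],[[-0.001,0.003,0.171],0.03],[[-0.001,0.003,0.171],0.03]]}}

```text
clock: 27.55
tcp_pos: [501.1, -14.3, 25.8]
eef_rot: [3.14, -0.002, 1.57]
contact_force: [0.3, 0.3, 0.3]
grip_width: 0.451
```

Emit:
{"api": "step_arm", "payload": {"motion": [[[0,0,0],0],[[0,0,0],0],[[0,0,0],0],[[0,0,0],0],[[0,0,0],0],[[0,0,0],0]], "grip": -1, "squeeze": 20}}

```text
clock: 28.05
tcp_pos: [499.6, -14.3, 26.7]
eef_rot: [-3.141, -0.002, 1.57]
contact_force: [-6.0, -0.6, 6.5]
grip_width: 0.18
```

Emit:
{"api": "step_arm", "payload": {"motion": [[[-0.004,0,0],0],[[-0.012,0,0],0],[[-0.024,0,0],0],[[-0.038,0,0],0],[[-0.052,0,0],0],[[-0.066,0,0],0],[[-0.078,0,0],0],[[-0.085,0,0],0]]}}

```text
clock: 28.72
tcp_pos: [500.1, -101.4, 26.8]
eef_rot: [3.141, -0.001, 1.569]
contact_force: [2.3, 3.0, -0.9]
grip_width: 0.178
```

Emit:
{"api": "step_arm", "payload": {"motion": [[[-0.006,0,0],0],[[-0.016,0,0],0],[[-0.028,0,0],0],[[-0.042,0,0],0],[[-0.056,0,0],0],[[-0.068,0,0],0],[[-0.078,0,0],0],[[-0.083,0,0],0]]}}

```text
clock: 29.38
tcp_pos: [500.6, -186.7, 26.8]
eef_rot: [3.14, -0.0, 1.568]
contact_force: [5.3, 1.6, -3.7]
grip_width: 0.179
```

Home is at y ≈ -214.6, so 28 mm remain.

Emit:
{"api": "step_arm", "payload": {"motion": [[[-0.006,0,0],0],[[-0.014,0,0],0],[[-0.021,0,0],0],[[-0.026,0,0],0],[[-0.028,0,0],0],[[-0.029,0,0],0],[[-0.029,0,0],0]]}}

```text
clock: 29.97
tcp_pos: [500.7, -212.9, 26.8]
eef_rot: [3.14, -0.005, 1.567]
contact_force: [7.5, 12.6, 0.5]
grip_width: 0.18
```

Emit:
{"api": "step_arm", "payload": {"motion": [[[0,0,0],0],[[0,0,0],0],[[0,0,0],0],[[0,0,0],0]], "grip": 0}}

```text
clock: 30.3
tcp_pos: [500.3, -213.5, 27.0]
eef_rot: [3.14, -0.004, 1.567]
contact_force: [0.0, -0.1, -0.9]
grip_width: 0.417
```

Emit:
{"api": "step_arm", "payload": {"motion": [[[0,0,-0.04],0],[[0,0,-0.08],0],[[0,0,-0.12],0],[[0,0,-0.15],0],[[0,0,-0.15],0],[[0,0,-0.15],0]]}}

```text
clock: 30.8
tcp_pos: [500.9, -215.4, 179.2]
eef_rot: [3.136, -0.001, 1.567]
contact_force: [-0.2, 0.1, -0.5]
grip_width: 0.5
```

```bash
python3 -c "
from h import *
im=robot.get_image('wrist'); cv2.imwrite('pics/w7.png',im[:,:,::-1])
C=cam('wrist'); print(proj(C,[[501,-214.6,66],[501,-401.7,102]]))
plan((501,-401.7,180,1.571),(501,-401.7,77,1.571))
"
```

```text
[[280.50213134 211.02724917]
 [281.23867085 434.09526923]]
now [ 499.8 -214.6  177.2] yaw 1.567 F [-0.4  0.8 -0.4] w 0.502 t 30.85
(501, -401.7, 180, 1.571) -> [-0.1871  0.0019 -0.0028] -0.004
(501, -401.7, 77, 1.571) -> [0.    0.    0.103] -0.0
```

View pics/w7.png

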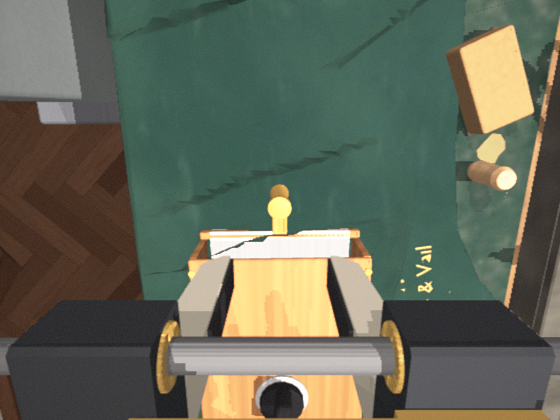

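The tray stopped dead at home with 12.6 N and the pull is back where it began. Next, the knob.

Emit:
{"api": "step_arm", "payload": {"motion": [[[-0.187,0.001,0],0],[[-0.187,0.001,0],0],[[-0.187,0.001,0],0],[[-0.187,0.001,0],0],[[-0.187,0.001,0],0],[[-0.187,0.001,0],0],[[-0.187,0.001,0],0],[[-0.187,0.001,0],0]], "grip": -0.1}}

```text
clock: 31.52
tcp_pos: [499.3, -400.1, 174.6]
eef_rot: [-3.141, -0.007, 1.567]
contact_force: [-0.1, 0.1, 0.9]
grip_width: 0.452
```

```bash
python3 -c "
from h import *
st=robot.read_state(); im=robot.get_image('wrist'); C=cam('wrist',st); cv2.imwrite('pics/w8.png',im[:,:,::-1])
print(proj(C,[[501,-401.7,102],[501,-379.7,102],[501,-423.7,102]]).round())
plan((501,-401.7,80,1.571))
"
```

```text
[[282. 229.]
 [282. 198.]
 [282. 258.]]
now [ 499.7 -399.8  175.3] yaw 1.568 F [-0.1  0.3  0.1] w 0.452 t 31.57
(501, -401.7, 80, 1.571) -> [-0.0019  0.0014  0.0953] -0.003
```

View pics/w8.png

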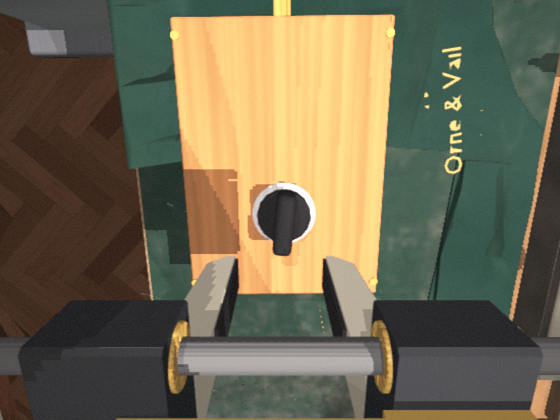

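Emit:
{"api": "step_arm", "payload": {"motion": [[[0,0.003,0.035],0],[[0,0.003,0.065],0],[[0,0.003,0.083],0],[[0,0.003,0.092],0],[[0,0.003,0.095],0],[[0,0.003,0.095],0]]}}

```text
clock: 32.07
tcp_pos: [502.9, -398.3, 80.3]
eef_rot: [-3.141, -0.006, 1.569]
contact_force: [0.3, 0.1, 0.6]
grip_width: 0.448
```

Emit:
{"api": "step_arm", "payload": {"motion": [[[0,0,0],0],[[0,0,0],0],[[0,0,0],0],[[0,0,0],0],[[0,0,0],0],[[0,0,0],0]], "grip": -1, "squeeze": 25}}

```text
clock: 32.57
tcp_pos: [502.2, -398.9, 81.2]
eef_rot: [-3.141, -0.005, 1.569]
contact_force: [-4.4, -0.7, 5.9]
grip_width: 0.144
```

Emit:
{"api": "step_arm", "payload": {"motion": [[[0,0,0],0.1],[[0,0,0],0.2],[[0,0,0],0.3],[[0,0,0],0.4],[[0,0,0],0.5],[[0,0,0],0.6],[[0,0,0],0.6]]}}

```text
clock: 33.15
tcp_pos: [503.1, -399.5, 81.3]
eef_rot: [-3.14, -0.004, 0.965]
contact_force: [2.3, -2.1, -2.4]
grip_width: 0.15
```

Emit:
{"api": "step_arm", "payload": {"motion": [[[0,0,0],0.1],[[0,0,0],0.2],[[0,0,0],0.3],[[0,0,0],0.4],[[0,0,0],0.48],[[0,0,0],0.53],[[0,0,0],0.55],[[0,0,0],0.55]]}}

```text
clock: 33.82
tcp_pos: [504.0, -400.0, 81.3]
eef_rot: [-3.14, -0.004, 0.418]
contact_force: [4.1, -3.1, -3.5]
grip_width: 0.154
```

```bash
python3 -c "
from h import *
print(robot.read_state()['torque'].round(2)); plan()"
```

```text
[-0.44 -0.82  0.54]
now [ 504.  -400.    81.3] yaw 0.418 F [ 4.1 -3.1 -3.5] w 0.154 t 33.82
```

The knob is against its clockwise stop (moment 0.54 N m after a 1.15 rad turn). Release, lift clear and check.

Emit:
{"api": "step_arm", "payload": {"motion": [[[0,0,0],0],[[0,0,0],0],[[0,0,0],0],[[0,0,0],0]], "grip": 0}}

```text
clock: 34.15
tcp_pos: [503.5, -399.7, 81.4]
eef_rot: [-3.139, -0.003, 0.418]
contact_force: [0.6, -0.1, -0.3]
grip_width: 0.394
```

Emit:
{"api": "step_arm", "payload": {"motion": [[[0,0,-0.04],0],[[0,0,-0.08],0],[[0,0,-0.12],0],[[-0.1,0,-0.16],0],[[-0.1,0,-0.18],0],[[-0.1,0,-0.18],0],[[-0.1,0,-0.18],0]]}}

```text
clock: 34.73
tcp_pos: [408.6, -444.6, 266.3]
eef_rot: [3.136, -0.002, 0.415]
contact_force: [0.4, -0.1, 0.4]
grip_width: 0.501
```

```bash
python3 -c "
from h import *
plan((400,-150,300,.418))
a=robot.get_image('wrist')[:,:,::-1]; b=robot.get_image('scene')[100:310,180:460,::-1]
cv2.imwrite('pics/w9.png',np.hstack([cv2.resize(a,(400,300)),cv2.resize(b,(400,300))]))
"
```

```text
now [ 408.6 -444.6  266.3] yaw 0.415 F [ 0.4 -0.1  0.4] w 0.501 t 34.73
(400, -150, 300, 0.418) -> [ 0.1108 -0.2731 -0.0337] -0.003
```

View pics/w9.png

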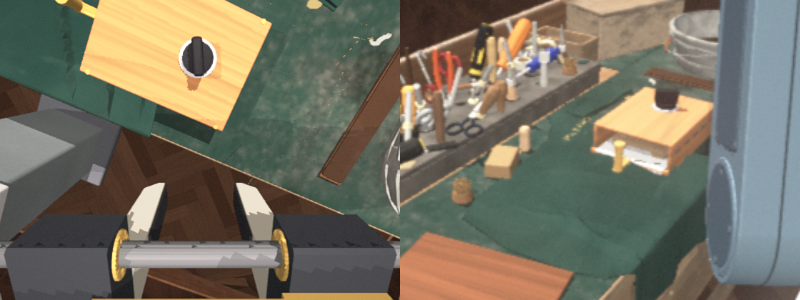

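Knob bar now lies along the tool x axis (yaw 0.415), about 1.15 rad clockwise of its start. One enlarged scene crop will check the stack inside the hood.

```bash
python3 -c "
from h import *
b=robot.get_image('scene')[150:235,300:410,::-1]
cv2.imwrite('pics/s10.png',cv2.resize(b,None,fx=7,fy=7,interpolation=2)[:,:780])
"
```

```text
(no output)
```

View pics/s10.png

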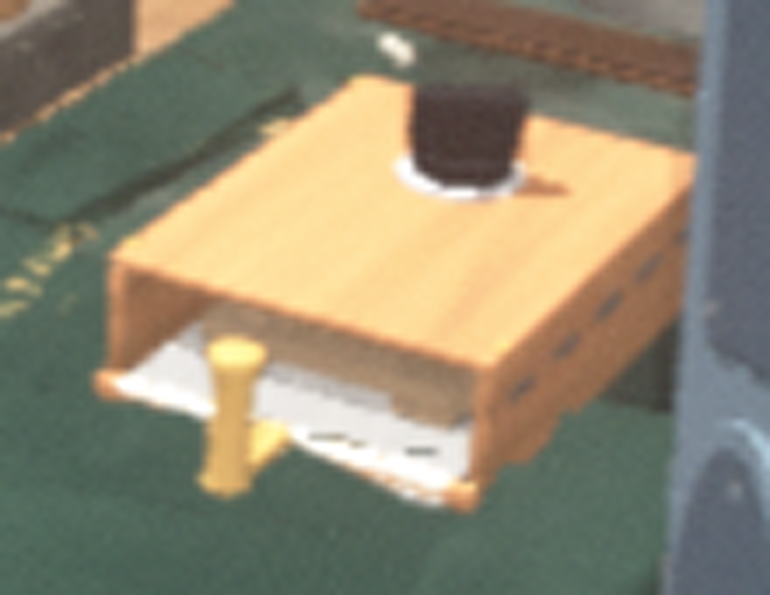

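The front cross gauge sits level on the bottom pair's ends inside the hood, the tray is home, and the bystanders haven't moved. Handing in.

```bash
python3 -c "
from cell import robot
print(robot.finish_job())"
```

```text
the job is handed in; nothing more can be done
None
```

The job is done and handed in at about 35 s of the 210 s; handing in gives no verdict.

**Tray:** I tried it before touching the knob. The lock was already free, so I pulled the tray out to its stop, about 200 mm.

**Stack:** Four gauges were present. They are stacked crosswise in two layers. The bottom pair measured 40 mm either side of centre, within 1 mm lengthwise and 0.5° of the slide direction. I pushed the tray in until it stopped dead at 12.6 N. I then turned the knob clockwise to its stop, 1.15 rad with 0.54 N m reaction, and backed the arm away.

**Last checks:**
- **Second layer:** after releasing it, the wrist picture showed the stack square. I judged this layer by eye against predicted corners, because the automatic measurement found nothing in that view.
- **Tray home:** the gripper stopped 1.7 mm short of where it gripped the pull at the start. This is within the 8 mm allowed, and the pull looked back in place.
- **Final pictures:** they showed the knob turned, the front cross gauge level inside the hood and the other tools where they were. The rear part of the stack is hidden under the hood, so I could not check it after closing.

I saw no knocked gauge and no grip slip.

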